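Pack the ink refill caddy

ROBOT

A 7-joint arm with a two-finger parallel gripper is mounted at the origin on a cart in front of the work surface, level with it; the furniture and walls round the work are solid. World frame = base frame: x ahead of the robot, y to its left, z up, the work surface at z = 0. Lengths are in m, angles in rad, forces in N, time in s.
With the tool pointing down it reaches from about 0.425 to 0.95 m from the base axis. Payload 4.7 kg.
Tool frame: the origin (TCP) lies midway between the tips of the shut fingers; the grasp point (between the pads) lies 19 mm behind it (manip.grasp_offset is the distance from the TCP to the grasp point, in m); z points along the fingers, y is the direction in which the jaws open and shut (so a half turn about z gives the same grasp; the last joint's range is limited). The gripper opens to 87 mm and grips with 3 to 60 N. Pads are 19 mm wide; open, the fingers measure 117 mm over their backs; the gripper's body (75 mm by 190 mm) begins 51 mm behind the grasp point.
Start: joints at [1.27, 0.469, -0.049, 1.532, 0.024, 1.141, -0.082], TCP at [0.181, -0.65, 0.223] pointing down, gripper open.
Joint ranges: [-2.59, 2.59], [-0.33, 1.99], [-1.39, 1.29], [0.1, 2.45], [-1.04, 4.18], [0.21, 1.99], [-2.66, 2.66]. Speed limits (rad/s): [2.57, 2.57, 3.14, 3.14, 3.14, 3.14, 3.14].

INTERFACE

Orientations are given as a unit quaternion [x, y, z, w].
In Python, from workcell import manip, imaging gives the robot as it stands.
- The arm moves only by the shell command python3 -m pendant 'ROWS'. ROWS is text: rows parted by semicolons, each of 7 numbers parted by spaces: the shift along the tool's x, y, z in units of 25 mm (1.0 is 25 mm), then the turn, a rotation vector about the tool's x, y, z in units of 5 degrees (1.0 is 5 degrees), then the finger opening in mm, from 0 to 87. A call has 1 to 20 rows; each row is the pose to reach, as a shift and turn from the pose commanded when the call began, along the tool's axes at that moment; what a row does not reach only later rows make up. A row lasts 1/12 s, in which the tool goes at most 41.7 mm and 7.16 degrees, less where a joint would pass 70% of its speed; a pose out of reach is approached as far as the arm can. A call with a gripper value outside its range is refused whole. The fingers move at their own pace and stop on an object; the grip force is fixed at half the most. Time passes only in rows, so rows that repeat a pose let the fingers close. It gives the time, the measured TCP pose, the force and the opening at its end, in the units of the state.
- manip.state(): the state, without advancing time (a new reading comes with each control period).
- imaging.snapshot(name): name is "scene" or "top"; returns a dict with "color" (400x640x3 uint8, red, green, blue), "camera_matrix" (3x3 intrinsics, pixels), "world_to_cam" (4x4, takes a point from world to camera coordinates). Camera axes: x right, y down, z forward; pixel columns grow to the right and rows downward; lengths in m; the calibration is good to about 2 mm. A picture is of the moment at which its call begins. There is no depth.
- manip.finish_job(): hands the job in, once; it reports no verdict.
The state is a dict: "time": time; "joint_pos": joint angles; "joint_vel": joint speeds; "joint_torque": joint torques, N m; "ee_pos": TCP position; "eef_rot": TCP orientation; "force": force on the tool from outside, world axes, zero at the start; "ft_torque": the same for the moment, N m; "opening": finger opening in m.
Only numpy, scipy, OpenCV 4.12 (cv2) and the standard library are available. Lean on these libraries where they do the work, as an engineer would, in place of code of your own. Each camera call takes 0.05 s, during which the arm holds its last target. There are 200 camera calls.

TASK

Pack the printer refill caddy: lay the syringe whose plunger is pushed home flat in the long trough, stand the cartridge upright in the narrow slot, put the cap open side up in the shallow round recess and stand the bottle in the deep round well, each resting on the floor of its own place. Keep the bottle upright all the way so it does not leak, and leave the syringe with the drawn-out plunger and the larger tub of screws where they are.

Things in the scene. Friction and masses are not known exactly. Their poses are not given: they have to be found in the camera images.
- bottle: Refill bottle with a dropper cap: round body 43 mm across and 98 mm tall, shoulder and thin nozzle up to 130 mm in all, 75 to 145 g. Stands upright; origin at the centre of its underside, z up.
- cartridge: Dark flat refillable ink cartridge standing on its narrow base: 69 long (x), 16 thick (y), 44 mm tall plus a 3 mm plug. Origin at the centre of its underside, z up.
- syringe: Clear filling syringe with its plunger pushed home: 116 mm long, lying flat. x runs along it towards the plunger; origin at mid-length on the desk. Nozzle tip at x = -58 mm, barrel 20 mm wide and 19 mm tall up to x = +39 mm, finger flange 30 mm wide at x = +40 mm, plunger end at +58 mm.
- cap: Round cream bottle cap, 47 mm across, 23 mm tall, lying with its open side up. Origin at the centre of its underside, z up.
- drawn_syringe: Look-alike, stays: the same clear syringe with its plunger drawn out, 134 mm long, lying flat. x runs along it towards the plunger; origin at mid-length on the desk.
- tub: Look-alike, stays: grey open tub holding loose screws, 67 mm across and 46 mm tall, larger than the cap. Origin at the centre of its underside, z up.
- bottle_insert: Insert for the bottle, the tallest, 40 mm: round well 56 mm across, 34 mm deep, pale floor 6 mm above the origin. All four inserts are fixed grey blocks 66 wide (x) and 136 long (y), side by side with 1 mm gaps in any order in one white tray; origin at the centre of the block's underside, 3 mm above the desk, z up; openings are central, with a 2 mm chamfer.
- cartridge_insert: Insert for the cartridge, 28 mm tall: narrow slot 28 mm (x) by 81 mm (y), 24 mm deep, floor 4 mm above the origin. Same footprint and origin as the bottle insert.
- syringe_insert: Insert for the syringe, 14 mm tall: long shallow trough 43 mm (x) by 126 mm (y), 8 mm deep, floor 6 mm above the origin. Same footprint and origin as the bottle insert.
- cap_insert: Insert for the cap, 14 mm tall: shallow round recess 56 mm across, 8 mm deep, floor 6 mm above the origin. Same footprint and origin as the bottle insert. The white tray round the inserts is 276 by 144 mm, its rim 18 mm above the desk.
Not all that is in view belongs to the job. What is shaped like the bottle but orange or red is not meant.

How it is judged:
By the outcome, as a careful person would: the job done as asked, in the order asked, and still so for the second after the job is handed in, with the robot touching nothing.
It also fails if it takes over 106 s, if anything falls off the work surface, if the arm or the gripper's body presses on something with over 40 N, if the wrist force passes 120 N, or if a joint passes its speed limit or range.

## Working session

There is one attempt and no reset: what is moved stays moved. The work goes in short steps, Python scripts to look and compute and a shell command to move; the robot and the scene stay as the last step left them, time stands still between calls to the robot, and variables do not carry over. Pictures are saved under pics/ and viewed, about 12 in all and at most 16, crops included, and the job is handed in when it is done.

```bash
ls; mkdir -p pics
cat > h.py <<'E'
import numpy as np, cv2, sys
from workcell import manip, imaging
def snap(n,f):
    s=imaging.snapshot(n); cv2.imwrite(f,s["color"][:,:,::-1]); np.savez(f+".npz",K=s["camera_matrix"],T=s["world_to_cam"]); return s
E
python3 - <<'E'
from h import *
for n in("scene","top"):
    s=snap(n,f"pics/{n}0.png"); T=s["world_to_cam"]; print(n,s["camera_matrix"].round(1).tolist()); print(T.round(3)); print("cam",(-T[:3,:3].T@T[:3,3]).round(3))
print(manip.state(), manip.grasp_offset)
E
```

```text
pics
scene [[373.7, 0.0, 319.8], [0.0, 373.7, 200.6], [0.0, 0.0, 1.0]]
[[-0.845 -0.534 -0.017  0.409]
 [-0.337  0.559 -0.758  0.265]
 [ 0.414 -0.635 -0.652  0.714]
 [ 0.     0.     0.     1.   ]]
cam [0.139 0.523 0.673]
top [[490.5, 0.0, 317.2], [0.0, 490.5, 212.5], [0.0, 0.0, 1.0]]
[[ 0.008 -1.     0.006 -0.088]
 [-0.983 -0.009 -0.185  0.537]
 [ 0.185 -0.004 -0.983  1.147]
 [ 0.     0.     0.     1.   ]]
cam [ 0.315 -0.078  1.227]
{'time': 0.1, 'joint_pos': array([ 1.27006343,  0.46939123, -0.0485662 ,  1.53357964,  0.02406818,
        1.14097401, -0.08233604]), 'joint_vel': array([-0.00069745, -0.00164046,  0.0003703 , -0.00320708, -0.00132943,
        0.00109426, -0.0008658 ]), 'joint_torque': array([ 5.33736238e-04, -5.09171891e+01, -8.10121768e-02, -2.36830294e+01,
       -6.14018622e-02,  3.44291492e-02,  4.35029403e-05]), 'ee_pos': array([ 0.18109715, -0.64969687,  0.22158154]), 'eef_rot': array([ 9.90780288e-01,  1.35475601e-01, -1.41843544e-04, -8.72662718e-04]), 'force': array([ 0.64674398, -1.12321514, -0.02349118]), 'ft_torque': array([-0.00320281, -0.00436535,  0.03033685]), 'opening': 0.08709774560318048} 0.0187
```

View pics/scene0.png

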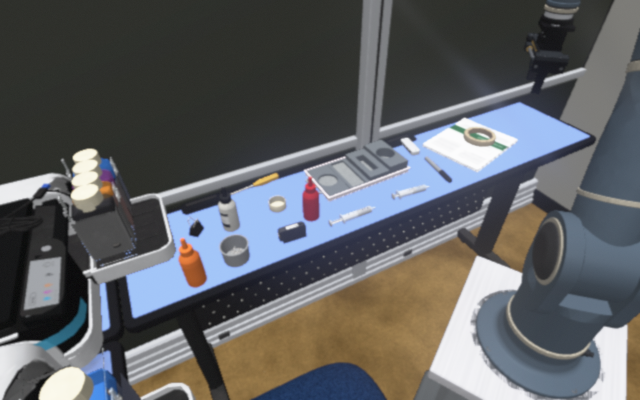

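View pics/top0.png

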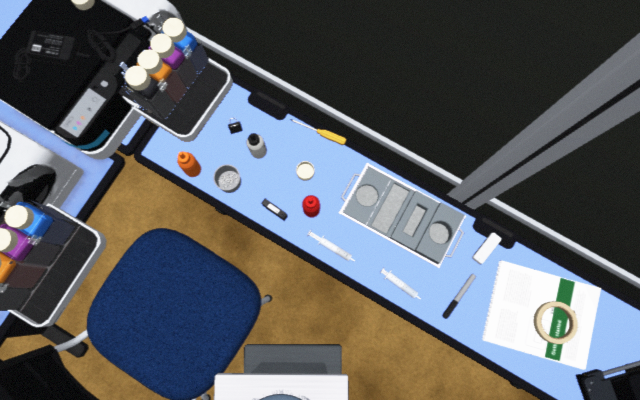

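Scene: inserts near (355,168) in scene and (405,215) in top. The white bottle is at (229,212)/(256,145), the cap at (278,204)/(305,170), the cartridge at (292,232)/(274,209), with syringes at (352,215)/(331,246) and (409,192)/(401,284). The red and orange bottles and the tub stay. I'll enlarge both views.

Run:
```python
import cv2
def crop(src,x,y,w,h,k,o):
    cv2.imwrite(o,cv2.resize(cv2.imread(src)[y:y+h,x:x+w],None,fx=k,fy=k,interpolation=cv2.INTER_CUBIC))
crop("pics/top0.png",220,120,260,190,3,"pics/ct.png")
crop("pics/scene0.png",210,135,225,110,3.5,"pics/cs.png")
```

```text
(no output)
```

View pics/ct.png

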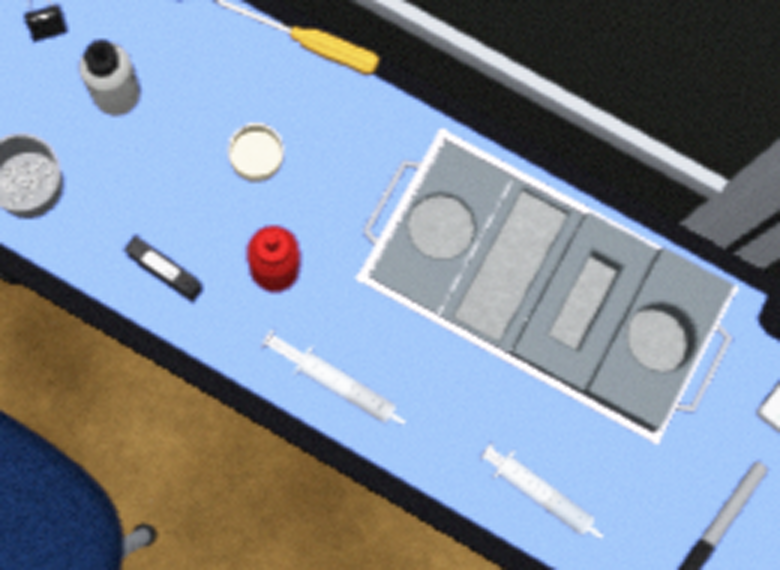

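View pics/cs.png

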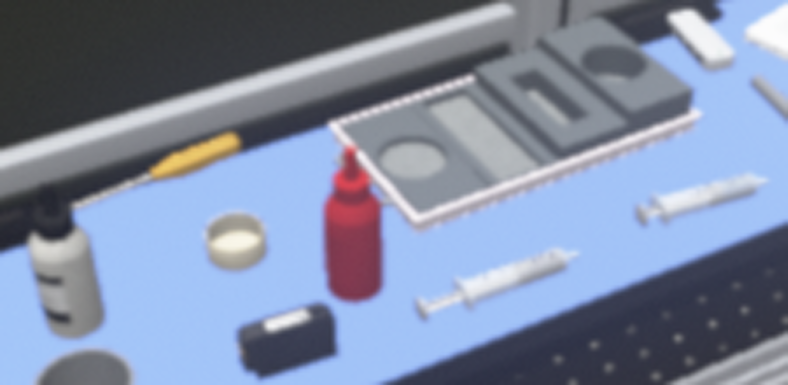

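Pushed-home syringe is the right one (crop length 141 px against 161 px). Inserts run left to right: cap, syringe, cartridge, bottle. Now triangulating.

```bash
cat >> h.py <<'E'
def P(f): 
    d=np.load(f); return d["K"]@d["T"][:3]
PT=P("pics/top0.png.npz") ; PS=P("pics/scene0.png.npz")
def ct(p): return (np.array(p,float)+.5)/3-.5+[220,120]
def cs(p): return (np.array(p,float)+.5)/3.5-.5+[210,135]
def tri(a,b):
    X=cv2.triangulatePoints(PT,PS,ct(a).reshape(2,1),cs(b).reshape(2,1))[:,0]; X=X[:3]/X[3]
    def e(Pm,u): h=Pm@np.r_[X,1]; return np.linalg.norm(h[:2]/h[2]-u)
    return X,e(PT,ct(a)),e(PS,cs(b))
def ray(u,z,Pm=PT):   # pixel -> point at height z
    A=np.c_[Pm[:,0],Pm[:,1],Pm[:,2]*z+Pm[:,3]]; h=np.linalg.solve(A,np.r_[u,1]); return h[:2]/h[2]
E
python3 - <<'E'
from h import *
L={"cap rim":((257,152),(236,229)),"cart label":((160,264),(288,320)),"syr tip":((602,536),(767,181)),"syr end":((487,455),(643,213)),
"drawn tip":((404,421),(577,253)),"bottle noz":((100,47),(50,190)),"cap rec":((442,226),(413,160)),"well rim":((661,337),(614,62)),"slot ctr rim":((585,300),(549,97)),
"tray FL":((442,130),(332,124)),"tray NL":((360,277),(418,225)),"tray NR":((658,440),(698,113))}
for k,(a,b) in L.items():
    X,e,f=tri(a,b); print(k,(X*1000).round(1),round(e,2),round(f,2))
print("tray at z18", [(ray(ct(p),.018)*1000).round(1).tolist() for p in((442,130),(360,277),(736,290),(658,440))])
print("cap",ray(ct((257,152)),.023)*1e3,"rec",ray(ct((442,226)),.017)*1e3,"well",ray(ct((661,337)),.043)*1e3)
print("cart label",ray(ct((160,264)),.045)*1e3,"ends",ray(ct((130,243)),.044)*1e3,ray(ct((197,292)),.044)*1e3)
print("syr",ray(ct((602,536)),.010)*1e3,ray(ct((487,455)),.01)*1e3)
print("bottle noz",ray(ct((100,47)),.13)*1e3, "base scene",ray(cs((75,332)),0,PS)*1e3)
E
```

```text
cap rim [651.3 -52.4  22.8] 0.09 0.14
cart label [548.6  24.9  43.6] 0.49 0.86
syr tip [ 332.5 -338.5    5.9] 0.37 0.54
syr end [ 398.4 -244.6   10.4] 0.05 0.08
drawn tip [ 424.9 -177.     8.2] 0.45 0.72
bottle noz [706.7  69.4 122.9] 0.35 0.59
cap rec [ 590.6 -210.1    9.7] 0.28 0.43
well rim [ 492.4 -384.2   40.8] 0.29 0.4
slot ctr rim [ 524.9 -325.9   27.3] 0.3 0.43
tray FL [ 672.9 -210.6   15.7] 0.48 0.71
tray NL [ 545.3 -140.8    9.8] 0.58 0.93
tray NR [ 411.  -384.7   16.1] 0.12 0.17
tray at z18 [[673.3, -209.8], [545.1, -139.8], [536.8, -454.3], [411.2, -384.1]]
cap [651.07079159 -52.46288001] rec [ 589.66592119 -209.00864542] well [ 492.79157527 -383.47679088]
cart label [549.39972117  25.29283493] ends [566.96151856  50.42779914] [526.56379349  -5.36866502]
syr [ 333.33951097 -337.41804923] [ 398.34609314 -244.66783542]
bottle noz [704.92086448  68.88207632] base scene [700.31168408  80.63456759]
```

```bash
cat >> h.py <<'E'
from scipy.spatial.transform import Rotation as R
def go(x,y,z,psi):   # mm, deg (tool x azimuth) -> shift/turn in row units
    s=manip.state(); r=R.from_quat(s["eef_rot"]); g=R.from_euler("z",psi,degrees=True)*R.from_euler("x",180,degrees=True)
    d=r.inv().apply(np.array([x,y,z])-s["ee_pos"]*1e3)/25; w=(r.inv()*g).as_rotvec(degrees=True)/5
    print("row",d.round(2),w.round(2),"dist",np.linalg.norm(d)*25//1,"t",s["time"].round(2) if hasattr(s["time"],'round') else s["time"])
E
cat > g.py <<'E'
import sys; from h import *
go(*map(float,sys.argv[1:5]))
E
python3 g.py 366 -291 110 55
python3 - <<'E'
from h import *
print("red",ray(ct((271,243)),.13)*1e3)
E
```

```text
row [ 10.98 -11.83   4.48] [-0.02 -0.01 -7.89] dist 418.0 t 0.1
red [549.60398997 -66.27350062]
```

```bash
python3 -m pendant '10.98 -11.83 4.48 0 0 -7.89 45; 10.98 -11.83 4.48 0 0 -7.89 45; 10.98 -11.83 4.48 0 0 -7.89 45; 10.98 -11.83 4.48 0 0 -7.89 45; 10.98 -11.83 4.48 0 0 -7.89 45; 10.98 -11.83 4.48 0 0 -7.89 45; 10.98 -11.83 4.48 0 0 -7.89 45; 10.98 -11.83 4.48 0 0 -7.89 45; 10.98 -11.83 4.48 0 0 -7.89 45; 10.98 -11.83 4.48 0 0 -7.89 45; 10.98 -11.83 4.48 0 0 -7.89 45; 10.98 -11.83 4.48 0 0 -7.89 45; 10.98 -11.83 4.48 0 0 -7.89 45; 10.98 -11.83 4.48 0 0 -7.89 45'; python3 g.py 366 -291 7 55
```

```text
time: 1.27
ee_pos: [0.3657, -0.2932, 0.1108]
eef_rot: [0.888, 0.461, -0.0, 0.0]
force: [1.1, 0.2, -0.7]
opening: 0.045
row [ 0.08 -0.05  4.15] [ 0.01  0.01 -0.02] dist 103.0 t 1.2667
```

```bash
python3 -m pendant '0.04 -0.03 1.4 0 0 0 42; 0.04 -0.03 2.8 0 0 0 42; 0.04 -0.03 3.6 0 0 0 42; 0.04 -0.03 4.0 0 0 0 42; 0.04 -0.03 4.15 0 0 0 42; 0.04 -0.03 4.15 0 0 0 42; 0.04 -0.03 4.15 0 0 0 12; 0.04 -0.03 4.15 0 0 0 12; 0.04 -0.03 4.15 0 0 0 12; 0.04 -0.03 4.15 0 0 0 12; 0.04 -0.03 4.15 0 0 0 12; 0.04 -0.03 4.15 0 0 0 12;0.04 -0.03 4.15 0 0 0 12;0.04 -0.03 4.15 0 0 0 12'; python3 g.py 366 -291 7 55
```

```text
time: 2.43
ee_pos: [0.3666, -0.2907, 0.0076]
eef_rot: [0.887, 0.462, 0.0, 0.001]
force: [-0.8, 0.6, 6.7]
opening: 0.0185
row [-0.02 -0.01  0.02] [0.01 0.   0.  ] dist 0.0 t 2.4333
```

```bash
python3 -m pendant '0 0 -0.6 0 0 0 12; 0 0 -1.6 0 0 0 12; 0 0 -3 0 0 0 12; 0 0 -4 0 0 0 12; 0 0 -4 0 0 0 12'; python3 g.py 557.8 -267.7 90 -29
python3 - <<'E'
from h import *
s=snap("scene","pics/s1.png"); t=snap("top","pics/t1.png")
a=cv2.resize(s["color"][120:270,280:460],None,fx=3.3,fy=3.3)[:,:,::-1]; cv2.imwrite("pics/c1.png",a)
E
```

```text
time: 2.85
ee_pos: [0.3692, -0.2922, 0.1114]
eef_rot: [0.887, 0.462, 0.002, 0.005]
force: [-0.3, -0.7, -0.1]
opening: 0.0187
row [5.13 5.61 0.91] [ 0.1  -0.08 16.8 ] dist 191.0 t 2.85
```

View pics/c1.png

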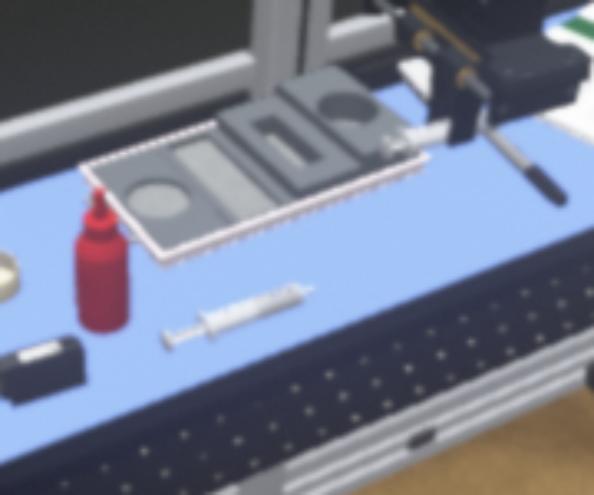

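Syringe is held, its plunger end near crop (390,147). I'll check the in-hand offset and carry it to the trough.

```bash
python3 - <<'E'
from h import *
p=ray(np.array([398.2,164.5]),.114,PS)*1e3; d=p-[367.7,-291.5]; a=np.radians(55); print(p,d@[np.cos(a),np.sin(a)],d@[-np.sin(a),np.cos(a)])
E
python3 -m pendant '5.13 5.61 0.91 0 0 16.8 12; 5.13 5.61 0.91 0 0 16.8 12; 5.13 5.61 0.91 0 0 16.8 12; 5.13 5.61 0.91 0 0 16.8 12; 5.13 5.61 0.91 0 0 16.8 12; 5.13 5.61 0.91 0 0 16.8 12; 5.13 5.61 0.91 0 0 16.8 12; 5.13 5.61 0.91 0 0 16.8 12; 5.13 5.61 0.91 0 0 16.8 12; 5.13 5.61 0.91 0 0 16.8 12; 5.13 5.61 0.91 0 0 16.8 12; 5.13 5.61 0.91 0 0 16.8 12; 5.13 5.61 0.91 0 0 16.8 12; 5.13 5.61 0.91 0 0 16.8 12;5.13 5.61 0.91 0 0 16.8 12;5.13 5.61 0.91 0 0 16.8 12'; python3 g.py 557.8 -267.7 19 -29
python3 - <<'E'
from h import *
t=snap("top","pics/t2.png"); s=snap("scene","pics/s2.png")
b=s["color"][120:220,280:440][:,:,::-1]
a=t["color"][150:280,330:490][:,:,::-1]; cv2.imwrite("pics/c2.png",cv2.resize(np.vstack([a,b]),None,fx=2.5,fy=2.5,interpolation=cv2.INTER_CUBIC))
E
```

```text
[ 398.01836852 -245.29376804] 55.2398311453411 1.667452309790508
time: 4.28
ee_pos: [0.5543, -0.2656, 0.0834]
eef_rot: [0.968, -0.25, -0.001, -0.0]
force: [-0.8, 0.4, -1.1]
opening: 0.0186
row [0.17 0.01 2.58] [0.   0.01 0.02] dist 64.0 t 4.2833
```

View pics/c2.png

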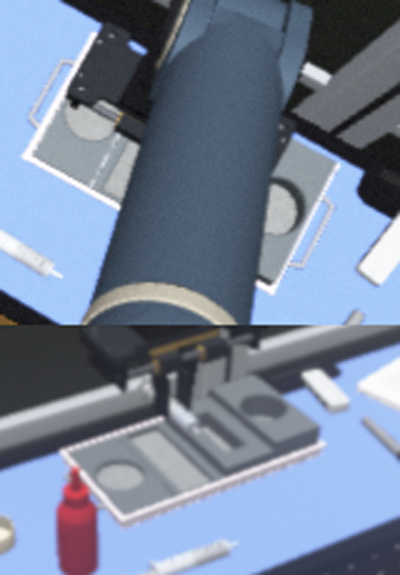

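```bash
python3 -m pendant '0.24 0.01 0.8 0 0 0 12; 0.24 0.01 1.6 0 0 0 12; 0.24 0.01 2.2 0 0 0 12; 0.24 0.01 2.45 0 0 0 12; 0.24 0.01 2.6 0 0 0 12; 0.24 0.01 2.6 0 0 0 12;0.24 0.01 2.6 0 0 0 12'; python3 g.py 559.5 -268.7 17 -29
```

```text
time: 4.97
ee_pos: [0.5602, -0.2691, 0.0197]
eef_rot: [0.968, -0.25, 0.0, 0.0]
force: [-0.6, -0.2, -1.2]
opening: 0.0185
row [-0.03  0.    0.11] [-0.   -0.01  0.  ] dist 2.0 t 4.9667
```

```bash
python3 -m pendant '0 0 0.06 0 0 0 12; 0 0 0.06 0 0 0 12;0 0 0.06 0 0 0 26; 0 0 0.06 0 0 0 32; 0 0 0.06 0 0 0 34; 0 0 0.06 0 0 0 34;0 0 -1 0 0 0 34; 0 0 -2.5 0 0 0 34; 0 0 -4 0 0 0 34; 0 0 -5.5 0 0 0 34; 0 0 -5.5 0 0 0 34'; python3 g.py 547 23 110 54
```

```text
time: 5.88
ee_pos: [0.5646, -0.271, 0.1651]
eef_rot: [0.968, -0.25, 0.008, 0.001]
force: [1.4, -0.9, 0.0]
opening: 0.0341
row [-6.35 -9.94  2.12] [  0.11  -0.16 -16.6 ] dist 299.0 t 5.8833
```

```bash
python3 -m pendant '-6.35 -9.94 -0.5 0 0 -16.6 34; -6.35 -9.94 -0.5 0 0 -16.6 34; -6.35 -9.94 -0.5 0 0 -16.6 34; -6.35 -9.94 -0.5 0 0 -16.6 34; -6.35 -9.94 -0.5 0 0 -16.6 34; -6.35 -9.94 -0.5 0 0 -16.6 34; -6.35 -9.94 -0.5 0 0 -16.6 34; -6.35 -9.94 -0.5 0 0 -16.6 34; -6.35 -9.94 -0.5 0 0 -16.6 34; -6.35 -9.94 -0.5 0 0 -16.6 34; -6.35 -9.94 -0.5 0 0 -16.6 34; -6.35 -9.94 -0.5 0 0 -16.6 34; -6.35 -9.94 -0.5 0 0 -16.6 34; -6.35 -9.94 -0.5 0 0 -16.6 34;-6.35 -9.94 -0.5 0 0 -16.6 34'; python3 g.py 547 23 28 54
python3 - <<'E'
from h import *
t=snap("top","pics/t3.png"); s=snap("scene","pics/s3.png")
cv2.imwrite("pics/c3.png",cv2.resize(np.hstack([t["color"][150:270,330:470],s["color"][120:240,280:420]])[:,:,::-1],None,fx=2.8,fy=2.8,interpolation=cv2.INTER_CUBIC))
E
```

```text
time: 7.13
ee_pos: [0.5414, 0.0253, 0.169]
eef_rot: [0.891, 0.453, 0.0, 0.0]
force: [-0.3, -0.1, -0.5]
opening: 0.034
row [0.06 0.24 5.64] [ 0.   -0.   -0.02] dist 141.0 t 7.1333
```

View pics/c3.png

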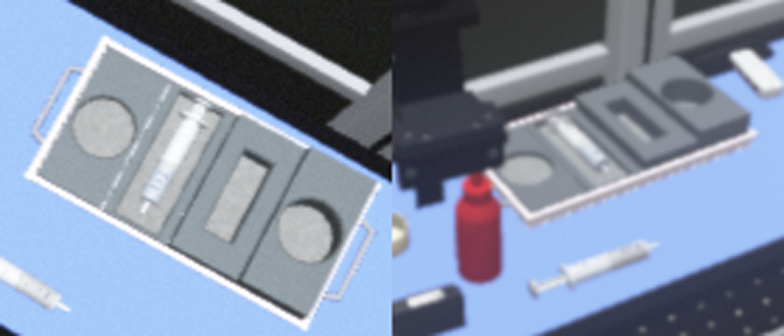

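Syringe lies in the trough, tip (143,210) to plunger (202,103). I'll look closer later. Now the cartridge.

```bash
python3 -m pendant '0.06 0.24 1.5 0 0 0 34; 0.06 0.24 3 0 0 0 34; 0.06 0.24 4.3 0 0 0 34; 0.06 0.24 5.2 0 0 0 34; 0.06 0.24 5.6 0 0 0 34;0.06 0.24 5.64 0 0 0 34;0.06 0.24 5.64 0 0 0 34;0.06 0.24 5.64 0 0 0 8;0.06 0.24 5.64 0 0 0 8;0.06 0.24 5.64 0 0 0 8;0.06 0.24 5.64 0 0 0 8;0.06 0.24 5.64 0 0 0 8;0.06 0.24 5.64 0 0 0 8'
python3 - <<'E'
from h import *
s=snap("scene","pics/s4.png"); a=s["color"][180:270,220:400]; t=cv2.imread("pics/t3.png")[155:250,375:435]
b=cv2.resize(a[:,:,::-1],None,fx=4,fy=4,interpolation=cv2.INTER_CUBIC)
c=np.zeros((570,720,3),np.uint8);c[:360]=b; cv2.imwrite("pics/c4.png",b)
cv2.imwrite("pics/c4b.png",cv2.resize(t,None,fx=6,fy=6,interpolation=cv2.INTER_CUBIC))
go(547,23,170,54)
E
```

```text
time: 8.32
ee_pos: [0.5479, 0.0231, 0.0292]
eef_rot: [0.891, 0.454, 0.001, 0.0]
force: [-0.2, -0.7, 7.0]
opening: 0.0155
row [-0.02 -0.02 -5.63] [ 0.02 -0.01  0.  ] dist 140.0 t 8.3667
```

View pics/c4b.png

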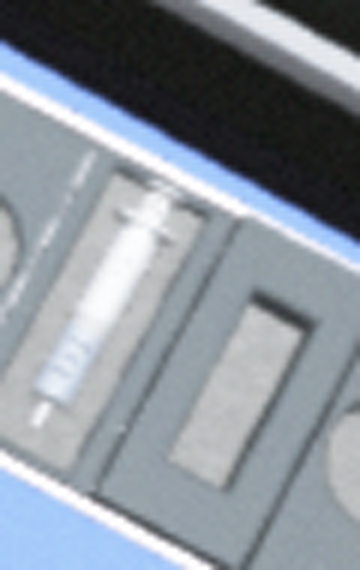

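Run:
```python
from h import *
c=np.array([557.8,-267.7]); a=np.radians(-29); ax=np.array([np.cos(a),np.sin(a)]); n=np.array([-ax[1],ax[0]])
q=lambda p:(np.array(p)+.5)/6-.5+[375,155]
for nm,p,z in(("tip",(38,422),.019),("end",(166,190),.019),("end hi",(166,186),.028),("near floor edge",(35,460),.009),("far top edge",(160,184),.017),("trough far L corner",(118,170),.017),("trough far R corner",(207,213),.017),("slot far L",(258,294),.031),("slot near R",(222,490),.007)):
    d=ray(q(p),z)*1e3-c; print(nm,(d@ax).round(1),(d@n).round(1))
```

```text
tip -51.3 0.2
end 62.9 -0.2
end hi 61.7 0.9
near floor edge -64.0 -6.7
far top edge 64.6 3.1
trough far L corner 61.2 21.4
trough far R corner 63.2 -20.0
slot far L 38.8 -53.6
slot near R -36.3 -80.9
```

The syringe sits about 6 mm too far towards its plunger, touching the far wall (trough ±63 mm). I'll let the cartridge go and correct this first, so the order is kept.

```bash
python3 -m pendant '0 0 0 0 0 0 34;0 0 0 0 0 0 34;0 0 0 0 0 0 34;0 0 -0.8 0 0 0 34;0 0 -2.2 0 0 0 34;0 0 -3.8 0 0 0 34;0 0 -5.4 0 0 0 34;0 0 -5.9 0 0 0 34;0 0 -5.9 0 0 0 34'; python3 g.py 560.2 -269 170 -29
```

```text
time: 9.12
ee_pos: [0.5496, 0.0236, 0.1798]
eef_rot: [0.891, 0.454, 0.004, 0.002]
force: [-0.2, 0.3, -0.5]
opening: 0.0338
row [-9.23  7.22  0.39] [ 0.02 -0.1  16.6 ] dist 292.0 t 9.1167
```

```bash
python3 -m pendant '-9.23 7.22 0.2 0 0 16.6 34;-9.23 7.22 0.2 0 0 16.6 34;-9.23 7.22 0.2 0 0 16.6 34;-9.23 7.22 0.2 0 0 16.6 34;-9.23 7.22 0.2 0 0 16.6 34;-9.23 7.22 0.2 0 0 16.6 34;-9.23 7.22 0.2 0 0 16.6 34;-9.23 7.22 0.2 0 0 16.6 34;-9.23 7.22 0.2 0 0 16.6 34;-9.23 7.22 0.2 0 0 16.6 34;-9.23 7.22 0.2 0 0 16.6 34;-9.23 7.22 0.2 0 0 16.6 34;-9.23 7.22 0.2 0 0 16.6 34;-9.23 7.22 0.2 0 0 16.6 34;-9.23 7.22 0.2 0 0 16.6 34'; python3 g.py 560.2 -269 18.5 -29
```

```text
time: 10.37
ee_pos: [0.5571, -0.2693, 0.1696]
eef_rot: [0.968, -0.249, -0.001, -0.0]
force: [1.2, -0.2, -0.8]
opening: 0.0337
row [ 0.11 -0.07  6.05] [0.   0.02 0.03] dist 151.0 t 10.3667
```

```bash
python3 -m pendant '0.1 -0.05 1.5 0 0 0 34;0.1 -0.05 3 0 0 0 34;0.1 -0.05 4.4 0 0 0 34;0.1 -0.05 5.5 0 0 0 34;0.1 -0.05 5.95 0 0 0 34;0.1 -0.05 6.04 0 0 0 34;0.1 -0.05 6.04 0 0 0 34;0.1 -0.05 6.04 0 0 0 12;0.1 -0.05 6.04 0 0 0 12;0.1 -0.05 6.04 0 0 0 12;0.1 -0.05 6.04 0 0 0 12;0.1 -0.05 6.04 0 0 0 12;0.1 -0.05 5.7 0 0 0 12;0.1 -0.05 5.5 0 0 0 12;0.1 -0.05 5.5 0 0 0 12'; python3 g.py 555.2 -266.2 18.5 -29
```

```text
time: 11.62
ee_pos: [0.5613, -0.2702, 0.0346]
eef_rot: [0.968, -0.25, 0.001, 0.0]
force: [0.9, -0.4, 0.0]
opening: 0.0184
row [-0.29 -0.02  0.65] [-0.   -0.03  0.  ] dist 17.0 t 11.6167
```

```bash
python3 -m pendant '-0.25 0 0 0 0 0 12;-0.25 0 0.2 0 0 0 12;-0.25 0 0.4 0 0 0 12;-0.25 0 0.6 0 0 0 12;-0.25 0 0.64 0 0 0 12;-0.25 0 0.64 0 0 0 12;-0.25 0 0.64 0 0 0 24;-0.25 0 0.64 0 0 0 32;-0.25 0 0.64 0 0 0 34;-0.25 0 0.64 0 0 0 34;-0.25 0 -0.5 0 0 0 34;-0.25 0 -2 0 0 0 34;-0.25 0 -3.6 0 0 0 34;-0.25 0 -5 0 0 0 34;-0.25 0 -5.4 0 0 0 34;-0.25 0 -5.4 0 0 0 34'; python3 g.py 547.5 23 170 54
```

```text
time: 12.95
ee_pos: [0.5568, -0.2677, 0.1711]
eef_rot: [0.968, -0.25, 0.003, 0.001]
force: [0.0, -0.5, -0.3]
opening: 0.0338
row [-5.96 -9.99  0.01] [  0.05  -0.07 -16.6 ] dist 290.0 t 12.95
```

```bash
python3 -m pendant '-5.96 -9.99 -0.2 0 0 -16.6 34;-5.96 -9.99 -0.2 0 0 -16.6 34;-5.96 -9.99 -0.2 0 0 -16.6 34;-5.96 -9.99 -0.2 0 0 -16.6 34;-5.96 -9.99 -0.2 0 0 -16.6 34;-5.96 -9.99 -0.2 0 0 -16.6 34;-5.96 -9.99 -0.2 0 0 -16.6 34;-5.96 -9.99 -0.2 0 0 -16.6 34;-5.96 -9.99 -0.2 0 0 -16.6 34;-5.96 -9.99 -0.2 0 0 -16.6 34;-5.96 -9.99 -0.2 0 0 -16.6 34;-5.96 -9.99 -0.2 0 0 -16.6 34;-5.96 -9.99 -0.2 0 0 -16.6 34;-5.96 -9.99 -0.2 0 0 -16.6 34;-5.96 -9.99 -0.2 0 0 -16.6 34;-5.96 -9.99 -0.2 0 0 -16.6 34'
python3 - <<'E'
from h import *
t=snap("top","pics/t5.png")["color"][155:240,375:435,::-1]; s=snap("scene","pics/s5.png")["color"][140:225,320:390,::-1]
cv2.imwrite("pics/c5.png",cv2.resize(np.hstack([t,s]),None,fx=6,fy=6,interpolation=cv2.INTER_CUBIC))
go(547.5,23,28,54)
E
```

```text
time: 14.28
ee_pos: [0.5452, 0.0239, 0.1723]
eef_rot: [0.891, 0.454, -0.001, -0.0]
force: [0.9, -1.0, 0.3]
opening: 0.0338
row [0.02 0.09 5.79] [-0.  0. -0.] dist 144.0 t 14.3833
```

View pics/c5.png

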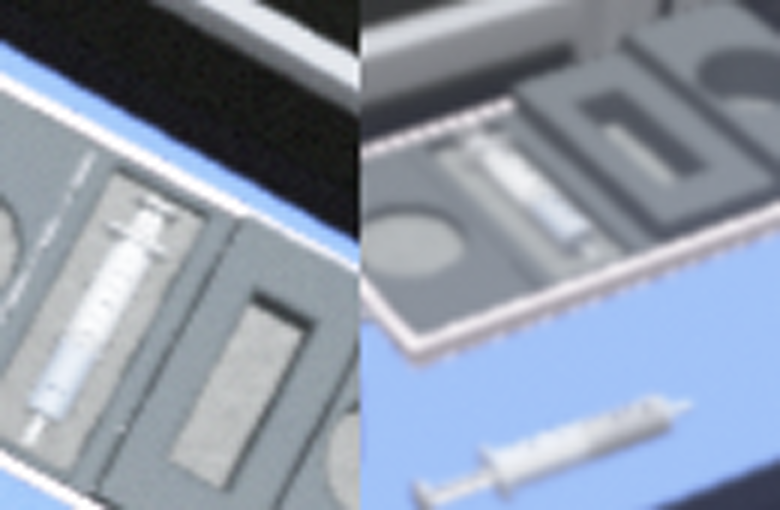

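The syringe is now inside the trough with room at both ends (tip (30,440), plunger end (155,203)). Regrasping the cartridge.

```bash
python3 -m pendant '0.05 0.05 1.5 0 0 0 34; 0.05 0.05 3 0 0 0 34; 0.05 0.05 4.4 0 0 0 34; 0.05 0.05 5.4 0 0 0 34; 0.05 0.05 5.7 0 0 0 34;0.05 0.05 5.79 0 0 0 34;0.05 0.05 5.79 0 0 0 34;0.05 0.05 5.79 0 0 0 8;0.05 0.05 5.79 0 0 0 8;0.05 0.05 5.79 0 0 0 8;0.05 0.05 5.79 0 0 0 8;0.05 0.05 5.79 0 0 0 8;0.05 0.05 5 0 0 0 8;0.05 0.05 3.6 0 0 0 8;0.05 0.05 2 0 0 0 8;0.05 0.05 0 0 0 0 8;0.05 0.05 -1 0 0 0 8;0.05 0.05 -1 0 0 0 8'
python3 - <<'E'
from h import *
s=snap("scene","pics/s6.png")
cv2.imwrite("pics/c6.png",cv2.resize(s["color"][110:260,200:400,::-1],None,fx=3,fy=3,interpolation=cv2.INTER_CUBIC))
go(525.4,-326.3,180,-29)
E
```

```text
time: 15.88
ee_pos: [0.5517, 0.0251, 0.2058]
eef_rot: [0.891, 0.454, 0.007, 0.003]
force: [0.9, 0.7, 0.1]
opening: 0.0147
row [-11.94   7.45   0.88] [ 0.02 -0.11 16.6 ] dist 352.0 t 15.9333
```

View pics/c6.png

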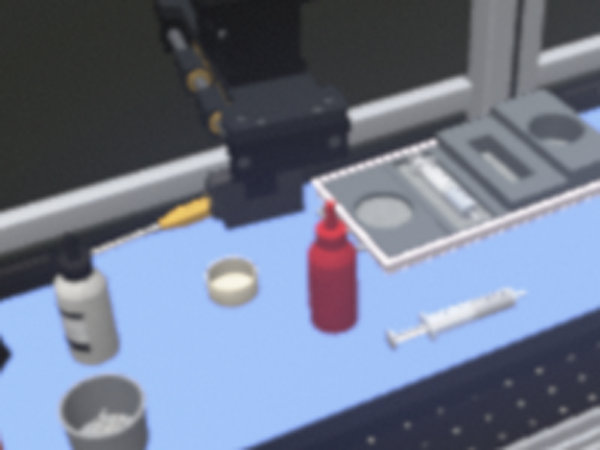

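```bash
python3 - <<'E'
from h import *
a=np.radians(54); ax=np.array([np.cos(a),np.sin(a)]); n=np.array([-ax[1],ax[0]]); c=manip.state()["ee_pos"]; print(c)
for p in((222,225),(303,210)):
    d=(ray((np.array(p)+.5)/3-.5+[200,110],c[2]-.029,PS)-c[:2])*1e3; print(d@ax,d@n)
E
python3 -m pendant '-11.94 7.45 0.5 0 0 16.6 8;-11.94 7.45 0.5 0 0 16.6 8;-11.94 7.45 0.5 0 0 16.6 8;-11.94 7.45 0.5 0 0 16.6 8;-11.94 7.45 0.5 0 0 16.6 8;-11.94 7.45 0.5 0 0 16.6 8;-11.94 7.45 0.5 0 0 16.6 8;-11.94 7.45 0.5 0 0 16.6 8;-11.94 7.45 0.5 0 0 16.6 8;-11.94 7.45 0.5 0 0 16.6 8;-11.94 7.45 0.5 0 0 16.6 8;-11.94 7.45 0.5 0 0 16.6 8;-11.94 7.45 0.5 0 0 16.6 8;-11.94 7.45 0.5 0 0 16.6 8;-11.94 7.45 0.5 0 0 16.6 8;-11.94 7.45 0.5 0 0 16.6 8'; python3 g.py 525.4 -326.3 80 -29
```

```text
[0.54978266 0.02463987 0.20228504]
27.747657567751396 -5.710438368921611
-32.12046345676895 0.4179899223267473
time: 17.27
ee_pos: [0.5224, -0.3265, 0.1851]
eef_rot: [0.968, -0.249, -0.0, -0.0]
force: [-0.1, 0.8, 0.3]
opening: 0.0152
row [ 0.1  -0.06  4.2 ] [0.   0.01 0.02] dist 105.0 t 17.2667
```

```bash
python3 -m pendant '0.15 -0.04 1.5 0 0 0 8;0.15 -0.04 3 0 0 0 8;0.15 -0.04 4.1 0 0 0 8;0.15 -0.04 4.2 0 0 0 8;0.15 -0.04 4.2 0 0 0 8'
python3 - <<'E'
from h import *
s=snap("scene","pics/s7.png")
cv2.imwrite("pics/c7.png",cv2.resize(s["color"][110:210,310:440,::-1],None,fx=5,fy=5,interpolation=cv2.INTER_CUBIC))
go(526.5,-327,37,-29)
E
```

```text
time: 17.68
ee_pos: [0.5254, -0.3271, 0.0791]
eef_rot: [0.968, -0.25, -0.002, -0.0]
force: [0.3, -0.3, 0.0]
opening: 0.0155
row [-0.03 -0.03  1.76] [ 0.   -0.01  0.01] dist 44.0 t 17.7333
```

View pics/c7.png

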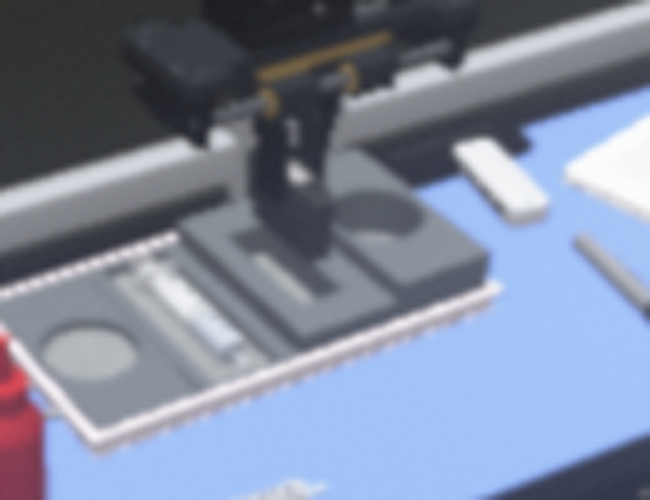

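The cartridge hangs parallel to and over the slot, its near corner at (325,250). Lowering it.

```bash
python3 -m pendant '0 0 0.6 0 0 0 8;0 0 1.1 0 0 0 8;0 0 1.5 0 0 0 8;0 0 1.64 0 0 0 8;0 0 1.7 0 0 0 8;0 0 1.7 0 0 0 8;0 0 1.7 0 0 0 8'
```

```text
time: 18.32
ee_pos: [0.5269, -0.3279, 0.0386]
eef_rot: [0.968, -0.25, 0.001, 0.0]
force: [-0.2, -0.1, -0.4]
opening: 0.0153
```

```bash
python3 -m pendant '0 0 0.05 0 0 0 8;0 0 0.09 0 0 0 8;0 0 0.09 0 0 0 8;0 0 0.09 0 0 0 22;0 0 0.09 0 0 0 25;0 0 0.09 0 0 0 25;0 0 0.09 0 0 0 25;0 0 -0.6 0 0 0 25;0 0 -2 0 0 0 30;0 0 -3.6 0 0 0 60;0 0 -5.2 0 0 0 60;0 0 -6 0 0 0 60;0 0 -6 0 0 0 60'; python3 g.py 651 -52.4 190 40
```

```text
time: 19.4
ee_pos: [0.5294, -0.3295, 0.1943]
eef_rot: [0.968, -0.25, 0.006, 0.001]
force: [0.7, -0.5, 0.0]
opening: 0.0491
row [ -1.12 -12.05   0.16] [  0.08  -0.12 -13.8 ] dist 302.0 t 19.4
```

```bash
python3 -m pendant '-1.12 -12.05 0.16 0 0 -13.8 65;-1.12 -12.05 0.16 0 0 -13.8 65;-1.12 -12.05 0.16 0 0 -13.8 65;-1.12 -12.05 0.16 0 0 -13.8 65;-1.12 -12.05 0.16 0 0 -13.8 65;-1.12 -12.05 0.16 0 0 -13.8 65;-1.12 -12.05 0.16 0 0 -13.8 65;-1.12 -12.05 0.16 0 0 -13.8 65;-1.12 -12.05 0.16 0 0 -13.8 65;-1.12 -12.05 0.16 0 0 -13.8 65;-1.12 -12.05 0.16 0 0 -13.8 65;-1.12 -12.05 0.16 0 0 -13.8 65;-1.12 -12.05 0.16 0 0 -13.8 65;-1.12 -12.05 0.16 0 0 -13.8 65'
python3 - <<'E'
from h import *
t=snap("top","pics/t8.png")["color"][175:255,385:465,::-1]; s=snap("scene","pics/s8.png")
b=s["color"][130:210,320:440,::-1]
cv2.imwrite("pics/c8.png",cv2.resize(np.hstack([t,b]),None,fx=4,fy=4,interpolation=cv2.INTER_CUBIC))
c=s["color"][180:260,205:255,::-1]; d=cv2.imread("pics/top0.png")[125:165,235:275]
cv2.imwrite("pics/c8b.png",np.hstack([cv2.resize(c,(375,600),interpolation=cv2.INTER_CUBIC),cv2.copyMakeBorder(cv2.resize(d,(400,400),interpolation=cv2.INTER_CUBIC),0,200,0,0,cv2.BORDER_CONSTANT)]))
go(651,-52.4,10,40)
E
```

```text
time: 20.57
ee_pos: [0.6476, -0.051, 0.1838]
eef_rot: [0.94, 0.341, -0.0, 0.0]
force: [-0.1, -0.6, 0.5]
opening: 0.065
row [0.06 0.13 6.96] [ 0.    0.   -0.01] dist 174.0 t 20.6667
```

View pics/c8.png

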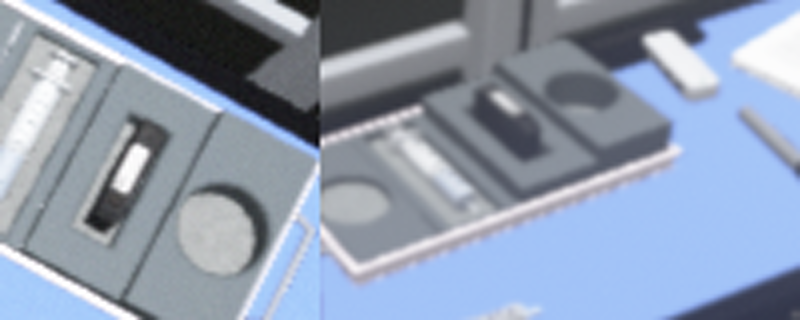

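View pics/c8b.png

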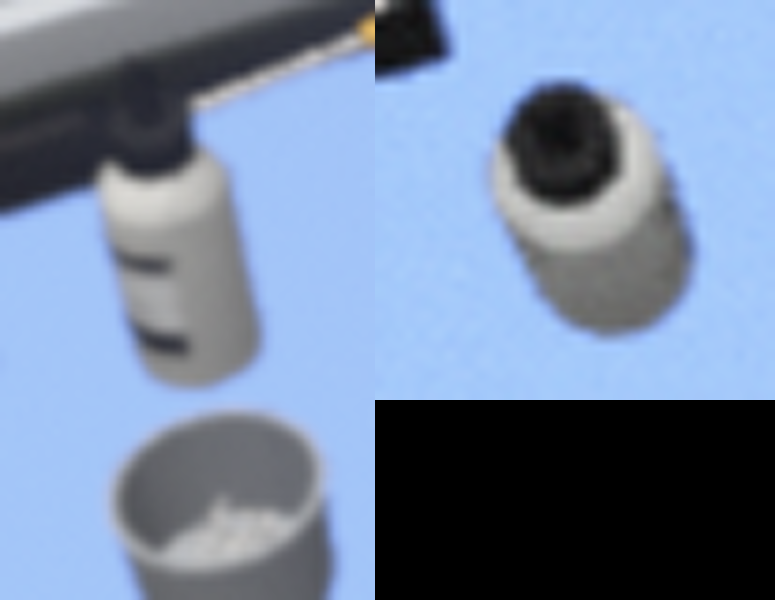

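Cartridge stands upright in its slot. In the bottle crop, the base ellipse has its right edge at (692,245) and bottom at (610,335); collar centre is (563,143), nozzle centre (558,133).

```bash
python3 - <<'E'
from h import *
q=lambda p:(np.array(p)+.5)/10-.5+[235,125]
for nm,p,z in(("nozzle",(183,130),.13),("collar",(188,143),.108),("shoulder",(201,165),.09),("base",(224,243),0)): print(nm,ray(q(p),z)*1e3)
# scene base ellipse
q2=lambda p:(np.array(p)+.5)/7.5-.5+[205,180]
print("bottom pt",ray(q2((195,387)),0,PS)*1e3,"mid base L/R",ray(q2((140,365)),0,PS)*1e3,ray(q2((262,345)),0,PS)*1e3)
b=[]
for n_,Pm,q_ in(("top",PT,None),("scene",PS,None)):
    for c in((705,68),(711,69)):
        th=np.linspace(0,2*np.pi,73); pts=np.c_[c[0]+21.5*np.cos(th),c[1]+21.5*np.sin(th),0*th,1e3+0*th]/1e3
        h=pts@Pm.T; u=h[:,:2]/h[:,2:]; u=((u-[235,125]) *10 if n_=="top" else (u-[205,180])*7.5); print(n_,c,u.min(0).round(),u.max(0).round())
E
python3 -m pendant '0.06 0.13 1.5 0 0 0 65;0.06 0.13 3 0 0 0 65;0.06 0.13 4.6 0 0 0 65;0.06 0.13 5.8 0 0 0 65;0.06 0.13 6.6 0 0 0 65;0.06 0.13 6.9 0 0 0 65;0.06 0.13 6.96 0 0 0 65;0.06 0.13 6.96 0 0 0 65;0.06 0.13 6.96 0 0 0 40;0.06 0.13 6.96 0 0 0 40;0.06 0.13 6.96 0 0 0 40;0.06 0.13 6.96 0 0 0 40;0.06 0.13 6.96 0 0 0 40;0.06 0.13 6.96 0 0 0 40;0.06 0.13 6.96 0 0 0 40'
```

```text
nozzle [699.4763411   69.05985607]
collar [703.94467149  70.71650316]
shoulder [704.64703547  69.78709813]
base [714.26111925  74.84380287]
bottom pt [697.31611786  85.77351412] mid base L/R [720.70228635  87.69615331] [691.45844022  58.56753711]
top (705, 68) [162. 194.] [327. 352.]
top (711, 69) [159. 172.] [324. 330.]
scene (705, 68) [147. 301.] [274. 389.]
scene (711, 69) [132. 296.] [259. 384.]
time: 21.92
ee_pos: [0.6518, -0.0522, 0.0112]
eef_rot: [0.94, 0.342, 0.001, 0.0]
force: [-1.5, -0.2, 6.7]
opening: 0.0448
```

```bash
python3 -m pendant '0 0 -0.5 0 0 0 40;0 0 -1.6 0 0 0 40;0 0 -3.1 0 0 0 40;0 0 -4.7 0 0 0 40;0 0 -6 0 0 0 40;0 0 -6.6 0 0 0 40;0 0 -6.6 0 0 0 40'; python3 g.py 590 -209 170 61
```

```text
time: 22.5
ee_pos: [0.6538, -0.0519, 0.1809]
eef_rot: [0.94, 0.342, 0.004, 0.002]
force: [0.3, -0.1, 0.6]
opening: 0.0445
row [-6.    3.17  0.41] [ 0.09 -0.07 -4.2 ] dist 169.0 t 22.5
```

```bash
python3 -m pendant '-6 3.17 0.4 0 0 -4.2 40;-6 3.17 0.4 0 0 -4.2 40;-6 3.17 0.4 0 0 -4.2 40;-6 3.17 0.4 0 0 -4.2 40;-6 3.17 0.4 0 0 -4.2 40;-6 3.17 0.4 0 0 -4.2 40;-6 3.17 0.4 0 0 -4.2 40;-6 3.17 0.4 0 0 -4.2 40;-6 3.17 2 0 0 -4.2 40;-6 3.17 3.5 0 0 -4.2 40;-6 3.17 3.5 0 0 -4.2 40;-6 3.17 3.5 0 0 -4.2 40'
python3 - <<'E'
from h import *
s=snap("scene","pics/s9.png")
cv2.imwrite("pics/c9.png",cv2.resize(s["color"][120:220,270:390,::-1],None,fx=5,fy=5,interpolation=cv2.INTER_CUBIC))
go(590,-209,21,61)
E
```

```text
time: 23.5
ee_pos: [0.5864, -0.2069, 0.086]
eef_rot: [0.861, 0.509, -0.001, -0.002]
force: [-0.5, -0.3, -0.1]
opening: 0.0449
row [-0.02  0.09  2.69] [ 0.   -0.01  0.03] dist 67.0 t 23.55
```

View pics/c9.png

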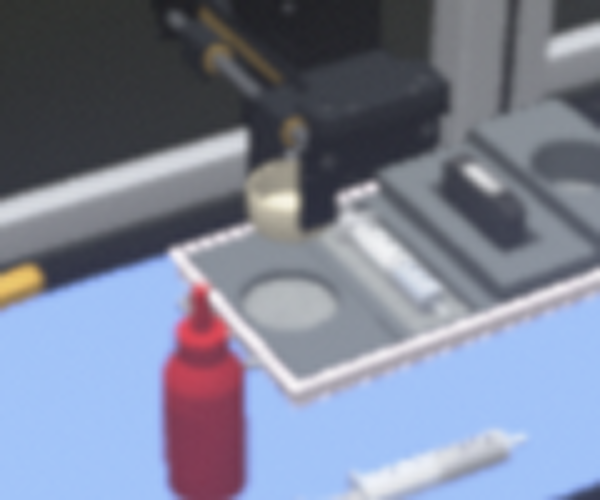

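Run:
```python
from h import *
c=manip.state()["ee_pos"]; th=np.linspace(0,2*np.pi,73)
for k in(-7,0,7):
  for z in(-.011,.012):
    a=np.radians(61); o=np.array([np.cos(a),np.sin(a)])*k/1e3
    h=np.c_[c[0]+o[0]+.0235*np.cos(th),c[1]+o[1]+.0235*np.sin(th),c[2]+z+0*th,1+0*th]@PS.T; u=(h[:,:2]/h[:,2:]-[270,120])*5; print(k,z,u.min(0).round(),u.max(0).round())
```

```text
-7 -0.011 [256. 181.] [340. 230.]
-7 0.012 [255. 147.] [341. 195.]
0 -0.011 [245. 185.] [329. 233.]
0 0.012 [244. 151.] [330. 199.]
7 -0.011 [234. 188.] [318. 237.]
7 0.012 [233. 154.] [319. 202.]
```

```bash
python3 -m pendant '-0.03 0.05 0.8 0 0 0 40;-0.03 0.05 1.6 0 0 0 40;-0.03 0.05 2.2 0 0 0 40;-0.03 0.05 2.5 0 0 0 40;-0.03 0.05 2.66 0 0 0 40;-0.03 0.05 2.7 0 0 0 40;-0.03 0.05 2.7 0 0 0 40'; python3 g.py 590 -209 20.5 61
```

```text
time: 24.13
ee_pos: [0.5891, -0.2106, 0.0215]
eef_rot: [0.861, 0.508, 0.001, 0.001]
force: [0.1, -0.5, -0.6]
opening: 0.0447
row [0.07 0.   0.04] [ 0.03 -0.01  0.01] dist 2.0 t 24.1333
```

```bash
python3 -m pendant '0.05 0 0 0 0 0 40;0.05 0 0.04 0 0 0 40;0.05 0 0.05 0 0 0 40;0.05 0 0.05 0 0 0 50;0.05 0 0.05 0 0 0 56;0.05 0 0.05 0 0 0 60;0.05 0 0.05 0 0 0 60;0.05 0 -1 0 0 0 60;0.05 0 -2.5 0 0 0 60;0.05 0 -4 0 0 0 60;0.05 0 -5.6 0 0 0 70;0.05 0 -7.2 0 0 0 80;0.05 0 -8.4 0 0 0 80;0.05 0 -8.4 0 0 0 80'; python3 g.py 708 70 225 20
```

```text
time: 25.3
ee_pos: [0.5924, -0.2102, 0.2378]
eef_rot: [0.862, 0.508, 0.005, 0.005]
force: [0.9, 0.4, -0.0]
opening: 0.0769
row [12.04 -1.39  0.53] [ 0.14 -0.08  8.2 ] dist 303.0 t 25.3
```

```bash
python3 -m pendant '12.04 -1.39 0.5 0 0 8.2 80;12.04 -1.39 0.5 0 0 8.2 80;12.04 -1.39 0.5 0 0 8.2 80;12.04 -1.39 0.5 0 0 8.2 80;12.04 -1.39 0.5 0 0 8.2 80;12.04 -1.39 0.5 0 0 8.2 80;12.04 -1.39 0.5 0 0 8.2 80;12.04 -1.39 0.5 0 0 8.2 80;12.04 -1.39 0.5 0 0 8.2 80;12.04 -1.39 0.5 0 0 8.2 80;12.04 -1.39 0.5 0 0 8.2 80;12.04 -1.39 0.5 0 0 8.2 80'
python3 - <<'E'
from h import *
t=snap("top","pics/t10.png")["color"][160:250,330:450,::-1]; s=snap("scene","pics/s10.png")["color"][130:220,300:420,::-1]
cv2.imwrite("pics/c10.png",cv2.resize(np.hstack([t,s]),None,fx=3.3,fy=3.3,interpolation=cv2.INTER_CUBIC))
go(707,70,67,20)
E
```

```text
time: 26.3
ee_pos: [0.7037, 0.0677, 0.2174]
eef_rot: [0.985, 0.172, -0.0, 0.001]
force: [-0.7, 0.7, -0.0]
opening: 0.08
row [ 0.14 -0.03  6.03] [ 0.01  0.   -0.03] dist 150.0 t 26.4
```

View pics/c10.png

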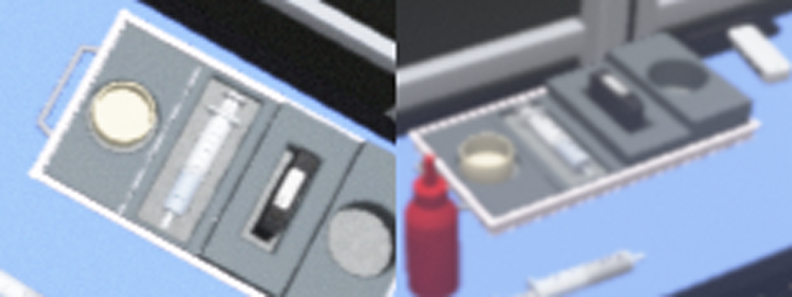

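Cap sits in its recess at (124,115); syringe and cartridge are in place. Now the bottle.

```bash
python3 -m pendant '0.1 -0.03 1.2 0 0 0 80;0.1 -0.03 2.6 0 0 0 80;0.1 -0.03 4 0 0 0 80;0.1 -0.03 5.2 0 0 0 80;0.1 -0.03 5.8 0 0 0 80;0.1 -0.03 6 0 0 0 80;0.1 -0.03 6.03 0 0 0 80;0.1 -0.03 6.03 0 0 0 80'; python3 -c "
from h import *
print(manip.state()['force'])"; python3 -m pendant '0 0 0 0 0 0 60;0 0 0 0 0 0 52;0 0 0 0 0 0 48;0 0 0 0 0 0 46;0 0 0 0 0 0 42;0 0 0 0 0 0 38;0 0 0 0 0 0 34;0 0 0 0 0 0 34;0 0 0 0 0 0 34'; python3 g.py 707 70 67 20
```

```text
time: 27.07
ee_pos: [0.7069, 0.0718, 0.0679]
eef_rot: [0.985, 0.173, 0.001, 0.0]
force: [-0.3, 0.2, 0.5]
opening: 0.0802
[-0.27748913  0.22342594  0.47522723]
time: 27.82
ee_pos: [0.7062, 0.0721, 0.0669]
eef_rot: [0.985, 0.174, 0.0, 0.0]
force: [-0.3, -1.1, 1.3]
opening: 0.0412
row [-0.    0.09 -0.  ] [ 0. -0.  0.] dist 2.0 t 27.8167
```

```bash
python3 -m pendant '0 0 -0.3 0 0 0 34;0 0 -0.8 0 0 0 34;0 0 -1.6 0 0 0 34;0 0 -2.6 0 0 0 34;0 0 -3.6 0 0 0 34;0 0 -4.6 0 0 0 34;0 0 -5.6 0 0 0 34;0 0 -6.4 0 0 0 34;0 0 -6.8 0 0 0 34;0 0 -6.8 0 0 0 34;0 0 -6.8 0 0 0 34'
python3 - <<'E'
from h import *
s=snap("scene","pics/s11.png"); t=snap("top","pics/t11.png")
c=manip.state()["ee_pos"]; print(c); th=np.linspace(0,2*np.pi,73)
m=s["color"].copy()
for z in(-.0665,.0):
    h=np.c_[c[0]+.0215*np.cos(th),c[1]+.0215*np.sin(th),c[2]+z+0*th,1+0*th]@PS.T; cv2.polylines(m,[np.round(h[:,:2]/h[:,2:]*16).astype(np.int32)],True,(255,0,0),1,shift=4); 
cv2.imwrite("pics/c11.png",m[90:250,150:330,::-1])
# white-ness extents below fingers
print(s["color"][100:200:8,200:270:8].sum(2))
go(492.8,-384,245,20)
E
```

```text
time: 28.73
ee_pos: [0.7058, 0.0724, 0.2369]
eef_rot: [0.985, 0.174, 0.0, 0.0]
force: [0.3, 0.4, -0.6]
opening: 0.0416
[0.70501789 0.07207635 0.23491767]
[[ 59  79  91 173 161 133 142 136 141]
 [ 73 103 145 274 122 139 138 137 140]
 [118 217 276 136 139 140 141 140 143]
 [101 185  96 141 137 142 148 145 144]
 [ 68 165 109 144 147 145 148 150 154]
 [ 76  76 312 144 145 154 150 156 154]
 [106  77 521 171 147 155 154 161 164]
 [143 105 429 318 154 156 161 165 171]
 [146 441 425 366 159 159 169 459 651]
 [145 227 311 368 597 648 454 409 395]
 [340 652 606 426 404 383 237 296 531]
 [413 399 363 191 156 229 522 603 606]
 [155 147 153 498 602 606 606 608 606]]
row [-14.22  14.23  -0.36] [-0.01  0.04  0.01] dist 503.0 t 28.8333
```

```bash
python3 -m pendant '-0.3 0.3 -0.3 0 0 0 34;-0.9 0.9 -0.36 0 0 0 34;-1.7 1.7 -0.36 0 0 0 34;-2.6 2.6 -0.36 0 0 0 34;-3.5 3.5 -0.36 0 0 0 34;-4.4 4.4 -0.36 0 0 0 34;-5.3 5.3 -0.36 0 0 0 34;-6.2 6.2 -0.36 0 0 0 34;-7.1 7.1 -0.36 0 0 0 34;-8 8 -0.36 0 0 0 34;-8.9 8.9 -0.36 0 0 0 34;-9.8 9.8 -0.36 0 0 0 34;-10.7 10.7 -0.36 0 0 0 34;-11.6 11.6 -0.36 0 0 0 34;-12.4 12.4 -0.36 0 0 0 34;-13.1 13.1 -0.36 0 0 0 34;-13.7 13.7 -0.36 0 0 0 34;-14.1 14.1 -0.36 0 0 0 34;-14.2 14.22 -0.36 0 0 0 34;-14.2 14.22 -0.36 0 0 0 34'; python3 g.py 492.8 -384 125 20
```

```text
time: 30.5
ee_pos: [0.4933, -0.3841, 0.2454]
eef_rot: [0.985, 0.173, -0.0, -0.0]
force: [0.3, 0.3, -1.9]
opening: 0.0416
row [-0.02 -0.01  4.82] [-0.01  0.01 -0.02] dist 120.0 t 30.5
```

```bash
python3 -m pendant '0 0 0.8 0 0 0 34;0 0 1.7 0 0 0 34;0 0 2.7 0 0 0 34;0 0 3.7 0 0 0 34;0 0 4.5 0 0 0 34;0 0 4.82 0 0 0 34;-0.02 -0.01 4.82 0 0 0 34;-0.02 -0.01 4.82 0 0 0 34'
python3 - <<'E'
from h import *
s=snap("scene","pics/s12.png"); m=cv2.resize(s["color"][90:190,350:450,::-1],None,fx=6,fy=6,interpolation=cv2.INTER_CUBIC); c=manip.state()["ee_pos"]; th=np.linspace(0,2*np.pi,73)
for (x,y,z),r,col in(((c[0],c[1],c[2]-.067),.0215,(0,0,255)),((.4928,-.384,.043),.028,(0,255,0))):
    h=np.c_[x+r*np.cos(th),y+r*np.sin(th),z+0*th,1+0*th]@PS.T; u=(h[:,:2]/h[:,2:]-[350,90]+.5)*6; cv2.polylines(m,[u.round().astype(np.int32)],True,col,1)
cv2.imwrite("pics/c12.png",m); go(492.8,-384,77,20)
E
```

```text
time: 31.17
ee_pos: [0.4947, -0.3822, 0.1258]
eef_rot: [0.985, 0.175, 0.0, -0.0]
force: [0.3, -1.1, -0.9]
opening: 0.0414
row [-0.1   0.01  1.99] [ 0.02 -0.02  0.02] dist 49.0 t 31.2167
```

View pics/c12.png

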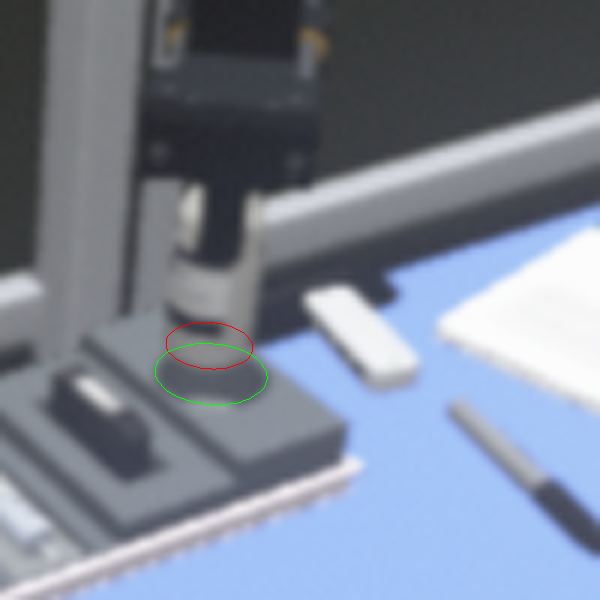

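The bottle hangs upright over the well. Its predicted base (red) agrees with the picture to about 1–2 mm, and the well (green) matches. Inserting slowly.

```bash
python3 -m pendant '-0.08 0 0.3 0 0 0 34;-0.08 0 0.7 0 0 0 34;-0.08 0 1.1 0 0 0 34;-0.08 0 1.4 0 0 0 34;-0.08 0 1.65 0 0 0 34;-0.08 0 1.8 0 0 0 34;-0.08 0 1.9 0 0 0 34;-0.08 0 1.93 0 0 0 34;-0.08 0 1.93 0 0 0 34'
```

```text
time: 31.97
ee_pos: [0.4919, -0.384, 0.077]
eef_rot: [0.985, 0.174, 0.0, 0.0]
force: [-0.4, -0.3, -1.1]
opening: 0.0417
```

```bash
python3 -m pendant '0 0 0.04 0 0 0 34;0 0 0.05 0 0 0 34;0 0 0.05 0 0 0 34;0 0 0.05 0 0 0 40;0 0 0.05 0 0 0 44;0 0 0.05 0 0 0 50;0 0 0.05 0 0 0 58;0 0 0.05 0 0 0 66;0 0 0.05 0 0 0 70;0 0 0.05 0 0 0 70;0 0 -0.6 0 0 0 70;0 0 -1.8 0 0 0 70;0 0 -3.2 0 0 0 70;0 0 -4.6 0 0 0 70;0 0 -6 0 0 0 70;0 0 -6.4 0 0 0 70;0 0 -6.4 0 0 0 70'; python3 -m pendant '-3 5 -1 0 0 0 70;-3 5 -1 0 0 0 70;-3 5 -1 0 0 0 70;-3 5 -1 0 0 0 70;-3 5 -1 0 0 0 70;-3 5 -1 0 0 0 70;-3 5 -1 0 0 0 70;-3 5 -1 0 0 0 70'
python3 - <<'E'
from h import *
t=snap("top","pics/t13.png")["color"]; s=snap("scene","pics/s13.png")["color"]
cv2.imwrite("pics/c13.png",cv2.resize(np.hstack([t[155:275,340:480],s[115:235,290:430]])[:,:,::-1],None,fx=2.8,fy=2.8,interpolation=cv2.INTER_CUBIC))
a=cv2.imread("pics/top0.png").astype(int); d=np.abs(a-t[:,:,::-1]).sum(2)
print("tub, drawn, red diff:",d[160:195,210:245].mean(),d[230:264,305:356].mean(),d[190:220,300:325].mean(),"blue ref",d[225:240,230:260].mean())
# nozzle prediction vs dark blob near the well in both views
for n,P_,im in(("top",PT,t),("scene",PS,s)):
    h=P_@[.4925,-.384,.115,1]; u=h[:2]/h[2]; x,y=u.round().astype(int); w=im[y-14:y+15,x-14:x+15].sum(2)<150; k,_,st,ce=cv2.connectedComponentsWithStats(w.astype(np.uint8)); print(n,u.round(1),[(int(st[i,4]),(ce[i]+[x-14,y-14]).round(1).tolist()) for i in range(1,k) if st[i,4]>8])
E
```

```text
time: 33.38
ee_pos: [0.4935, -0.385, 0.2412]
eef_rot: [0.985, 0.174, 0.003, 0.003]
force: [-0.0, -1.0, -0.8]
opening: 0.0696
time: 34.05
ee_pos: [0.465, -0.5247, 0.2607]
eef_rot: [0.985, 0.175, -0.0, -0.001]
force: [0.6, -0.3, -0.4]
opening: 0.0698
tub, drawn, red diff: 15.664489795918367 13.383506343713956 13.437333333333333 blue ref 11.204444444444444
top [448.1 227.5] [(84, [446.9, 228.0])]
scene [387.1 130.8] []
```

Run:
```python
from h import *
a=cv2.imread("pics/t10.png").astype(int); b=cv2.imread("pics/t13.png").astype(int); d=np.abs(a-b).sum(2)
print("cap",d[182:208,355:381].mean(),"syr",d[185:232,378:408].mean(),"cart",d[202:235,400:428].mean())
P1=cv2.imread("pics/s13.png"); 
for z in(.06,.085,.1,.115,.13):
    h=PS@[.4925,-.384,z+.009,1]; u=(h[:2]/h[2]).round().astype(int); print(z,u,P1[u[1],u[0]-9:u[0]+10:3].sum(1))
print(manip.finish_job(), manip.state()["time"])
```

```text
cap 8.55621301775148 syr 9.877304964539007 cart 9.668831168831169
0.06 [386 144] [424 444 487 491 471 404 194]
0.085 [386 137] [394 428 455 211 237 312 190]
0.1 [387 133] [400 413 209 196 204 368 327]
0.115 [387 128] [403 593 639 254 455 471 426]
0.13 [388 123] [369 188 183 188 295 470 594]
the job is handed in; nothing more can be done
the job is handed in; nothing more can be done
```

The caddy is packed and handed in after about 34 s of robot time, in the order asked: syringe, cartridge, cap, bottle. I have not seen the bottle in its well, because the viewer refused my last picture at its 16-picture limit. That last check is by numbers only.

- **Syringe:** it first landed about 6 mm too far towards its plunger, with that end against the trough wall. I regrasped it and set it back. Before doing so I had gripped the cartridge, and I released it again without lifting it so the order held. A later picture shows the syringe inside the trough with room at both ends.
- **Cartridge and cap:** pictures show the cartridge upright in its slot and the cap open side up in its recess. The last frame shows no change in either, or in the syringe, since the picture taken before the bottle move.
- **Bottle:** it stayed upright all the way, with no contact force going in, and was let go roughly at floor height. From above, its dark top was within about 3 mm of where it should be. From the side, the brightness profile fits a body with a dark collar above it; a simple search for the dark top found nothing in that view.
- **Left in place:** the top view shows no change at the drawn-out syringe, the tub or the red bottle beyond image noise. The highest force I read was about 7 N.

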